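# Unlatch the sample rack's retaining bar and hold it up

### The arm

A 7-joint arm with a two-finger parallel gripper is mounted at the origin on the work surface. World frame = base frame: x ahead of the robot, y to its left, z up, the work surface at z = 0. Lengths are in m, angles in rad, forces in N, time in s.
With the tool pointing down it reaches from about 0.4 to 0.875 m from the base axis. Payload 6.5 kg.
Tool frame: the origin (TCP) lies on the centre line of the jaws, within the pads' length; the fingertips stand 8 mm ahead of it and the grasp point (between the pads) lies 11 mm behind it; x points along the fingers, y is the direction in which the jaws open and shut, and the axes are right-handed (so a half turn about x gives the same grasp; the last joint's range is limited). The gripper opens to 85 mm and grips with 20 to 120 N. Pads are 22 mm wide; open, the fingers measure 114 mm over their backs; the gripper's body (76 mm by 85 mm) begins 54 mm behind the grasp point. The pads swing forward as they close: fully open they stand 13 mm farther back than shut.
Start: joints at [-1.197, 0.536, -0.004, 1.538, 0.003, 1.067, -0.071], TCP at [0.277, 0.588, 0.239] pointing down, gripper open.
Joint ranges: [-2.7, 2.7], [-0.37, 2.16], [-1.27, 1.26], [0.24, 2.4], [-1.31, 4.45], [0.19, 1.91], [-2.76, 2.76]. Speed limits (rad/s): [2.39, 2.39, 3.14, 3.14, 3.14, 3.14, 3.14].

### API

Orientations are given as a rotation vector (axis times angle).
In Python, from plant import env, kinematics, vision gives the robot as it stands. The module is installed in compiled form; this text tells all that it offers. Calls block until the motion is done:
- env.reach(position, orientation): joint-space move of the TCP to a pose.
- env.movel(position, frame=None, rate=0.15): straight line of the TCP; frame=None keeps the orientation; rate is the mean speed in m/s.
- env.movej(angles): joint-space move.
- env.gripper_to(opening, grip_force=None): finger opening in m; grip_force is the grip in N (None keeps the last); returns when the fingers have stopped.
- env.dwell(seconds).
- kinematics.solve_ik(position, orientation): joint angles nearest the present ones, or None.
- env.read_state(): the state.
- vision.capture(name): name is "scene" or "top" or "wrist"; returns the picture (420x560x3 uint8, blue, green, red); there is no depth.
- vision.camera_info(name): a dict with "camera_matrix" (3x3 intrinsics, pixels), "position" and "orientation" of the camera in the world. Camera axes: x right, y up, looking along -z (the intrinsics and any distortion apply to the point x, -y, -z); pixel columns grow to the right and rows downward; lengths in m; the calibration is good to about 2 mm. A picture is of the moment at which its call begins: read the wrist's pose just before it. camera_info takes no time and is no camera call; for the wrist camera it gives the pose at the moment of the call.
A pose or a line that the arm cannot do raises env.MotionError and nothing moves.
- env.close_job(): hands the job in, once; it reports no verdict.
The state is a dict: "clock": time; "qpos": joint angles; "joint_velocities": joint speeds; "joint_torque": joint torques, N m; "position": TCP position; "tool_rot": TCP orientation; "contact_force": force on the tool from outside, world axes, zero at the start; "moment": the same for the moment, N m; "width": finger opening in m.
Only numpy, scipy, OpenCV 4.12 (cv2) and the standard library are available. Lean on these libraries where they do the work, as an engineer would, in place of code of your own. Each camera call takes 0.05 s, during which the arm holds its last target.

### The job

On the whisky sample rack, pull the spring latch beside the coupler out sideways, lift the coupler end of the retaining bar off its ball and raise it until it is at least 10 cm above the ball. Finish with the bar still held up there, steady, in the gripper: do not let go. Leave the bottles in the rack and the glassware around it standing where they are.

Things in the scene. Friction and masses are not known exactly. Their poses are not given: they have to be found in the camera images.
- rack: Sample rack, base plate 120 (x) by 370 mm (y), 12 thick, fixed to the bench. Origin on the bench under the ball; y axis runs from the ball along the retaining bar to its hinge; x is level, the latch lies on the -x side; z up. Plate spans y -45 to +325 mm.
- bar (a joint): Steel retaining bar (20 mm wide, 12 thick, centre line 146 mm up) over the bottle caps. Hinge axis: along the rack's x at y = 270 mm, 145 mm above the bench. Value in rad: 0 = down, coupler seated on the ball; grows as the coupler end rises, up to 0.8. It falls back if let go; weight felt at the coupler 2 to 4 N.
- latch (a joint): Spring latch on the coupler, rises with the bar. Slide in m: 0 = home, two prongs under the ball so the bar cannot lift; grows as it is pulled along the rack's -x, away from the coupler, to a stop at 0.022. The ball is free from about 0.014 on. The spring always pushes it home: 5 N at 0, 13 N at 0.020.
- latch_tab (a point): Grip point of the latch's upright aluminium tab beside the coupler: 14 mm thick along rack x (the slide direction), 28 wide along y, flat faces; its top is 14 mm above this point, the latch block's top 38 mm below. Latch home, bar down: x -52, y 0, z 188 mm in the rack's frame. Free beside it: 30 mm towards the coupler; outwards only pins lower than 153 mm. It tilts with the bar.
- coupler_mid (a point): Centre of the coupler, a dark steel cap 36 (x) by 46 mm (y) on the bar's free end, top 158 mm above the bench, that sits over the ball; the point coincides with the ball's centre when seated.
- ball_mid (a point): Centre of the steel ball, 28 mm wide, flat underneath, on a 20 mm post fixed to the rack; 138 mm above the bench.
- bottle_a: Stoppered glass sample bottle, 44 mm wide, 112 mm high, standing in the rack, nearest the coupler (amber, 70 mm from the ball along the rack's +y); its underside is 12 mm above the bench and its cap about 15 mm below the bar. Origin: centre of the underside. A bystander.
- bottle_b: Stoppered glass sample bottle, 44 mm wide, 112 mm high, standing in the rack, the middle one (clear, 130 mm); its underside is 12 mm above the bench and its cap about 15 mm below the bar. Origin: centre of the underside. A bystander.
- bottle_c: Stoppered glass sample bottle, 44 mm wide, 112 mm high, standing in the rack, nearest the hinge (amber, 190 mm); its underside is 12 mm above the bench and its cap about 15 mm below the bar. Origin: centre of the underside. A bystander.
- flask: Bystander: stoppered conical glass flask, 76 mm wide, 128 mm high, on the bench behind the coupler. Origin: centre of the underside.
- nosing_glass: Bystander: tulip-shaped tasting glass on a foot, 62 mm wide, 106 mm high. Origin: centre of the underside.
- phial: Bystander: small amber bottle, 38 mm wide, 75 mm high, on the bench beyond the coupler's end of the rack. Origin: centre of the underside.
- jar: Bystander: glass jar with white lid, 68 mm wide, 77 mm high, on the bench on the latch side of the rack. Origin: centre of the underside.

How it is judged:
By the outcome, as a careful person would: the job done as asked, in the order asked, and still so for the second after the job is handed in, while the arm keeps its last pose, push and grip.
It also fails if it takes over 35 s, if anything falls off the work surface, if the arm or the gripper's body presses on something with over 40 N, if the wrist force passes 120 N, or if a joint passes its speed limit or range.

## Working session

There is one attempt and no reset: what is moved stays moved. The work goes in short steps, each a Python script; the robot and the scene stay as the last script left them, time stands still between calls to the robot, and variables do not carry over. Pictures are saved under pics/ and viewed, and the job is handed in when it is done.

```bash
ls; mkdir -p pics; python3 - <<'E'
from plant import env, kinematics, vision
import cv2, numpy as np
s=env.read_state(); print({k:np.round(v,3).tolist() for k,v in s.items()})
for n in ["scene","top","wrist"]:
    i=vision.camera_info(n); print(n,{k:np.round(v,4).tolist() if not isinstance(v,str) else v for k,v in i.items()})
    cv2.imwrite(f"pics/{n}0.png",vision.capture(n))
E
```

```text
pics
{'clock': 0.0, 'qpos': [-1.197, 0.537, -0.004, 1.539, 0.003, 1.067, -0.071], 'joint_velocities': [-0.002, -0.002, 0.001, -0.001, -0.0, 0.001, -0.0], 'joint_torque': [0.001, -58.342, 1.049, -25.911, 0.012, 0.009, 0.0], 'position': [0.277, 0.588, 0.238], 'tool_rot': [0.344, 1.543, -0.346], 'contact_force': [0.185, 0.063, -0.653], 'moment': [0.046, 0.07, 0.03], 'width': 0.085}
scene {'camera_matrix': [[485.551, 0.0, 283.3933], [0.0, 485.551, 213.9254], [0.0, 0.0, 1.0]], 'position': [1.0439, 0.0864, 0.8673], 'orientation': [0.4048, 0.4811, 1.7037]}
top {'camera_matrix': [[475.1112, 0.0, 279.1935], [0.0, 475.1112, 210.4408], [0.0, 0.0, 1.0]], 'position': [0.3838, -0.0126, 1.03], 'orientation': [0.175, -0.1821, -1.6259]}
wrist {'camera_matrix': [[357.9908, 0.0, 281.7882], [0.0, 357.9908, 206.0821], [0.0, 0.0, 1.0]], 'position': [0.2068, 0.6213, 0.3726], 'orientation': [-0.2763, -0.1714, 1.1215]}
```

View pics/scene0.png

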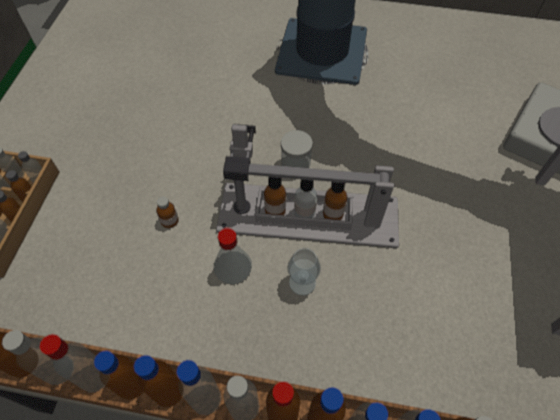

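View pics/top0.png

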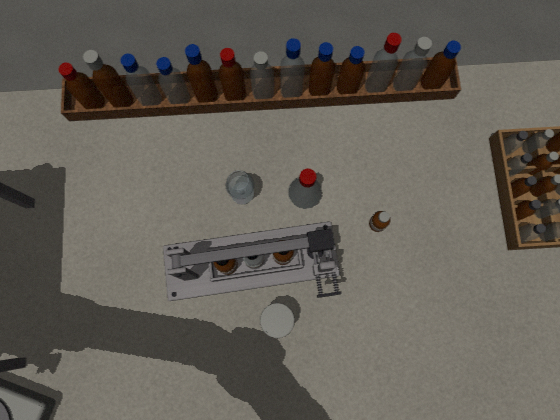

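View pics/wrist0.png

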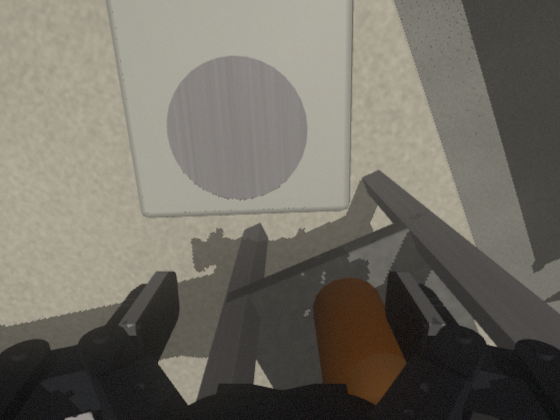

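```bash
python3 - <<'E'
import cv2
a=cv2.imread("pics/top0.png")[205:345,150:350]; cv2.imwrite("pics/topz.png",cv2.resize(a,(800,560),interpolation=cv2.INTER_CUBIC))
a=cv2.imread("pics/scene0.png")[110:260,210:410]; cv2.imwrite("pics/scenez.png",cv2.resize(a,(800,600),interpolation=cv2.INTER_CUBIC))
E
```

```text
(no output)
```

View pics/topz.png

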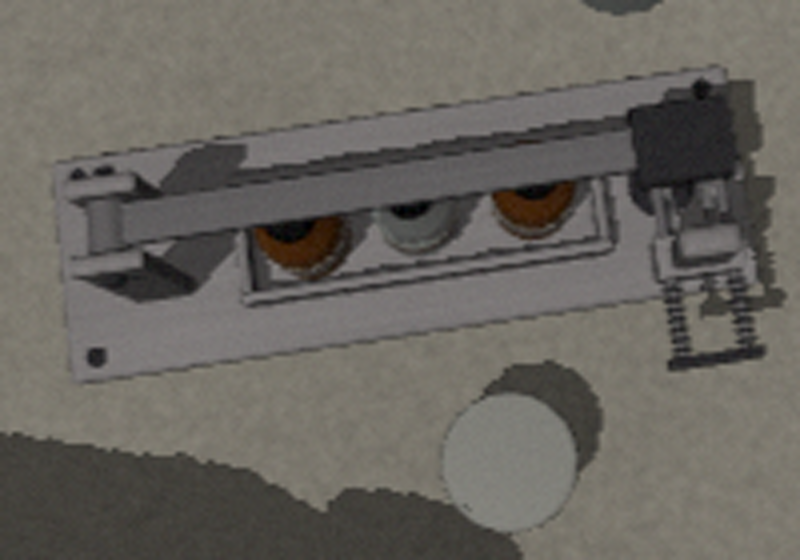

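View pics/scenez.png

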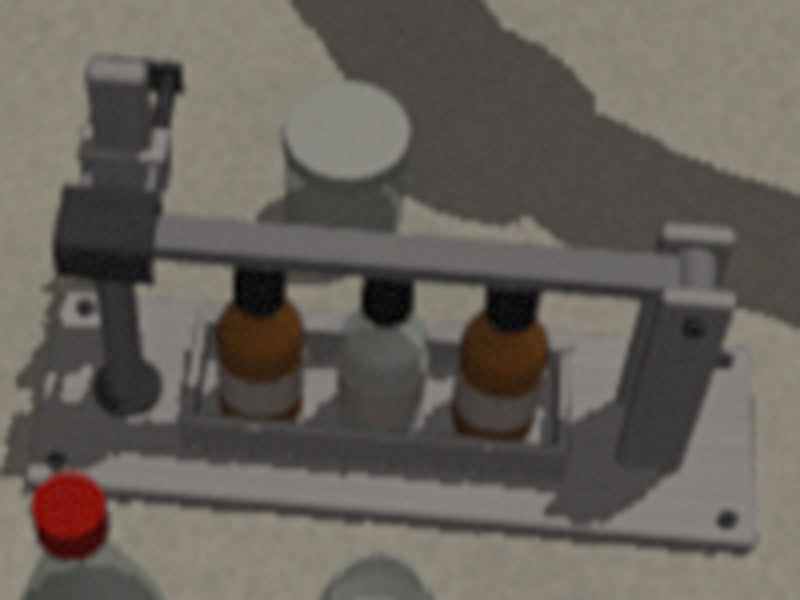

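```bash
cat > h.py <<'E'
from plant import env, kinematics, vision
import cv2, numpy as np
from scipy.spatial.transform import Rotation as R
from scipy.optimize import least_squares
def proj(info,P):
    P=np.atleast_2d(P); Rm=R.from_rotvec(info["orientation"]).as_matrix()
    c=(P-info["position"])@Rm; c=c*[1,-1,-1]; u=c@np.asarray(info["camera_matrix"]).T
    return u[:,:2]/u[:,2:]
def w(p,X): # rack->world
    X=np.atleast_2d(X); c,s=np.cos(p[2]),np.sin(p[2])
    return np.c_[p[0]+c*X[:,0]-s*X[:,1],p[1]+s*X[:,0]+c*X[:,1],X[:,2]]
def ray(info,uv,z):
    d=np.linalg.solve(np.asarray(info["camera_matrix"]),[uv[0],uv[1],1])*[1,-1,-1]
    d=R.from_rotvec(info["orientation"]).as_matrix()@d; o=np.asarray(info["position"])
    return o+d*(z-o[2])/d[2]
E
cat > fit.py <<'E'
from h import *
T=[(57,163,60,325,12),(722,70,60,-45,12),(77,380,-60,325,12),(630,108,18,23,158),(728,96,18,-23,158),(738,178,-18,-23,158),(709,238,-52,0,202)]
S=[(750,535,60,325,12),(30,468,60,-45,12),(62,290,-60,-45,12),(750,347,-60,325,12),(65,187,-18,-23,158),(160,190,-18,23,158),(155,240,18,23,158),(58,235,18,-23,158),(117,68,-52,0,202)]
D=[]
for L,n,o in((T,"top",(150,205)),(S,"scene",(210,110))):
    L=np.array(L,float); D.append((vision.camera_info(n),(L[:,:2]+.5)/4-.5+o,L[:,2:]/1000))
def f(p,D=D): return np.concatenate([(proj(i,w(p,X))-u).ravel() for i,u,X in D])
for d in (D,D[:1],D[1:]):
    best=min((least_squares(f,[.4,-.1,a],loss="huber",args=(d,)) for a in (0,1.57,-1.57,3.14)),key=lambda r:r.cost)
    print(best.x.round(4),best.cost); print(f(best.x,d).reshape(-1,2).round(1).tolist())
E
python3 fit.py
```

```text
[ 0.522  -0.0956  0.0796] 21.310014778730746
[[-1.8, -0.2], [0.7, -0.8], [-1.8, 1.4], [-0.5, 0.9], [-0.6, 0.5], [0.1, -1.1], [0.4, 1.3], [1.9, 2.6], [-1.7, 2.6], [0.0, -0.9], [0.6, -0.3], [-0.5, -1.6], [0.3, -0.3], [-1.2, 2.8], [-2.0, 1.9], [-0.3, -0.7]]
[ 0.5227 -0.0963  0.0776] 5.626744843630278
[[-1.4, -0.8], [1.1, -1.0], [-1.6, 0.8], [-0.1, 0.6], [-0.2, 0.2], [0.5, -1.4], [0.7, 0.9]]
[ 0.5215 -0.0947  0.0919] 13.511967863863697
[[2.7, 0.7], [-0.9, 2.7], [0.2, -0.9], [0.7, -2.0], [-0.1, -1.6], [0.8, -0.6], [-0.5, 2.5], [-1.4, 1.9], [-0.0, -0.9]]
```

```bash
cat >> h.py <<'E'
HY,HZ=.270,.145
def pose(p,lx,th,back=0.,gx=0.,sgn=1,lead=.011):
    """tool pose gripping tab with latch at lx, bar at th; back: retreat along tab's up"""
    c,s=np.cos(th),np.sin(th)
    up=np.array([0,s,c]); d=np.array([-.052,-HY,.188-HZ])
    g=np.array([d[0]-lx+gx, c*d[1]+s*d[2], -s*d[1]+c*d[2]])+[0,HY,HZ]
    t=g-up*lead+up*back
    cz,sz=np.cos(p[2]),np.sin(p[2]); M=np.array([[cz,-sz,0],[sz,cz,0],[0,0,1]])
    x=M@-up; y=M@np.array([sgn,0,0]); z=np.cross(x,y)
    return w(p,t)[0], R.from_matrix(np.c_[x,y,z]).as_rotvec()
P=[.522,-.0957,.080]
E
python3 - <<'E'
from h import *
for i in("top","scene"):
    im=vision.capture(i);inf=vision.camera_info(i)
    for x in(-60,60):
        for y in(-45,325): 
            u=proj(inf,w(P,[x/1e3,y/1e3,.012]))[0]; cv2.drawMarker(im,tuple(int(round(v)) for v in u),(0,255,255),0,5)
    for X in[(-.018,-.023,.158),(-.018,.023,.158),(.018,-.023,.158),(.018,.023,.158),(-.059,-.014,.202),(-.059,.014,.202),(-.045,-.014,.202),(-.045,.014,.202)]:
        u=proj(inf,w(P,X))[0]; cv2.drawMarker(im,tuple(int(round(v)) for v in u),(0,255,0),0,3)
    a=im[205:345,150:350] if i=="top" else im[110:260,210:410]
    cv2.imwrite(f"pics/{i}ov.png",cv2.resize(a,None,fx=4,fy=4,interpolation=cv2.INTER_NEAREST))
for sgn in(1,-1):
    for a in[(0,0,.15),(0,0,.1),(0,0,0),(.019,0,0),(.019,.2,0),(.019,.45,0),(.019,.55,0)]:
        t,o=pose(P,*a,sgn=sgn); q=kinematics.solve_ik(t,o); print(sgn,a,t.round(3),None if q is None else np.round(q,2))
E
```

```text
1 (0, 0, 0.15) [ 0.47  -0.1    0.327] [-0.53  0.17  0.74  1.9  -0.13  1.12  0.34]
1 (0, 0, 0.1) [ 0.47  -0.1    0.277] [-0.49  0.23  0.71  1.96 -0.18  1.01  0.39]
1 (0, 0, 0) [ 0.47  -0.1    0.177] [-0.39  0.39  0.62  2.06 -0.32  0.79  0.5 ]
1 (0.019, 0, 0) [ 0.451 -0.101  0.177] [-0.41  0.36  0.65  2.1  -0.31  0.77  0.51]
1 (0.019, 0.2, 0) [ 0.45 -0.09  0.23] [-0.6   0.24  0.64  2.1   0.08  0.83  0.05]
1 (0.019, 0.45, 0) [ 0.448 -0.061  0.291] [-0.81  0.17  0.6   2.06  0.41  1.05 -0.37]
1 (0.019, 0.55, 0) [ 0.447 -0.045  0.313] [-0.9   0.17  0.58  2.04  0.49  1.15 -0.48]
-1 (0, 0, 0.15) [ 0.47  -0.1    0.327] [-0.81  0.24  1.11  1.91 -0.24  1.14 -2.68]
-1 (0, 0, 0.1) [ 0.47  -0.1    0.277] [-0.78  0.34  1.11  1.97 -0.35  1.04 -2.57]
-1 (0, 0, 0) [ 0.47  -0.1    0.177] [-0.71  0.58  1.1   2.07 -0.67  0.9  -2.29]
-1 (0.019, 0, 0) [ 0.451 -0.101  0.177] [-0.72  0.54  1.1   2.12 -0.64  0.87 -2.3 ]
-1 (0.019, 0.2, 0) [ 0.45 -0.09  0.23] [ 0.85  0.4  -1.07  2.03  0.64  1.04  2.66]
-1 (0.019, 0.45, 0) [ 0.448 -0.061  0.291] [-0.22  0.16 -0.07  2.03  0.51  1.11  2.66]
-1 (0.019, 0.55, 0) [ 0.447 -0.045  0.313] [-0.27  0.17 -0.12  2.01  0.58  1.22  2.55]
```

View pics/topov.png

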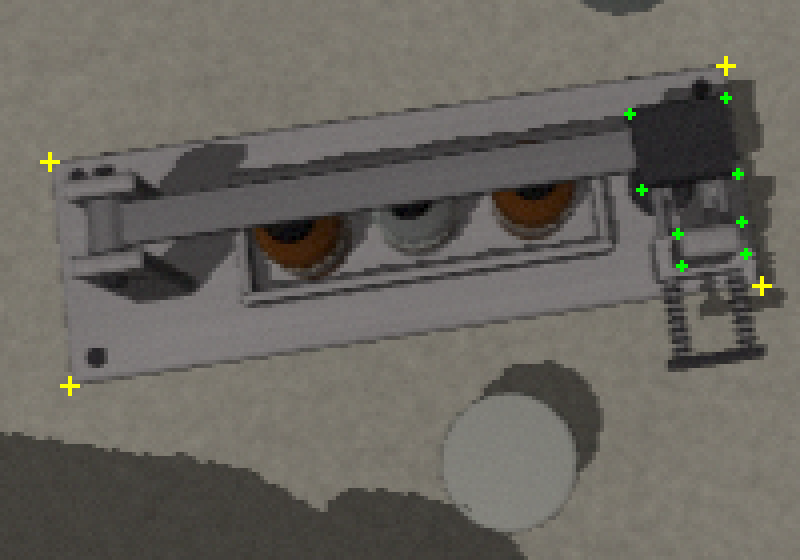

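View pics/sceneov.png

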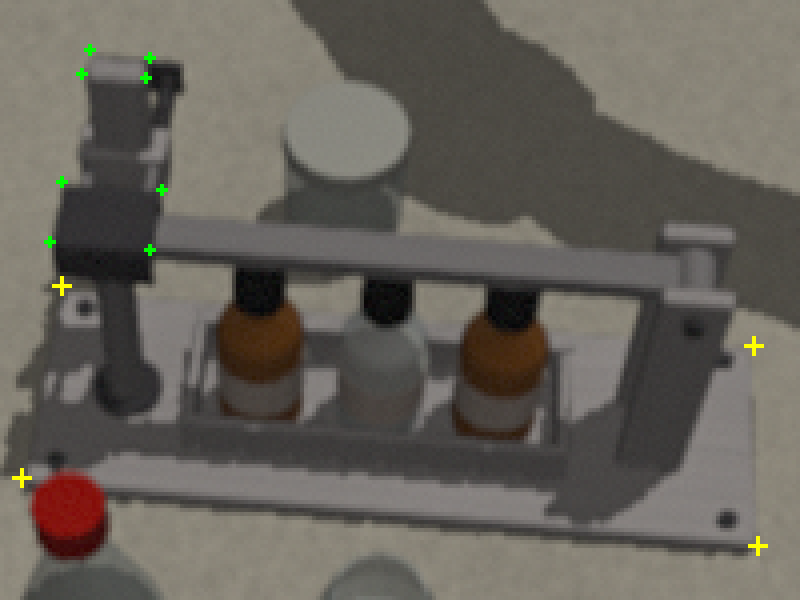

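Rack found at about (0.522, −0.096), yaw 0.08: the top view shows the tab top at (327,265) and the coupler at (320,240), and the overlay agrees to 1–2 px. I'll lift, then hover over the tab and refine with the wrist camera.

```bash
python3 - <<'E'
from h import *
s=env.read_state(); p=np.array(s["position"])
env.movel((p+[0,0,.1]).tolist(),rate=.25)
t,o=pose(P,0,0,back=.12)
env.reach(t.tolist(),o.tolist())
env.gripper_to(.036,60)
s=env.read_state(); inf=vision.camera_info("wrist"); im=vision.capture("wrist")
print(s["clock"],np.round(s["position"],4),t.round(4),np.round(s["contact_force"],2),s["width"],np.round(s["qpos"],2))
np.savez("w1.npz",**{k:np.asarray(v) for k,v in inf.items()})
cv2.imwrite("pics/w1.png",im)
for X in[(-.059,-.014,.202),(-.059,.014,.202),(-.045,-.014,.202),(-.045,.014,.202)]:
    u=proj(inf,w(P,X))[0]; print(u.round(1)); cv2.drawMarker(im,tuple(int(round(v)) for v in u),(0,255,0),0,5)
cv2.imwrite("pics/w1o.png",im)
E
```

```text
3.8667 [ 0.4702 -0.0999  0.297 ] [ 0.4702 -0.0999  0.297 ] [ 0.82 -0.25  0.19] 0.03614001042799944 [-0.55  0.21  0.78  1.94 -0.17  1.06  0.38]
[271.4 232.2]
[270.9 192.9]
[291.7 232.1]
[292.  192.9]
```

View pics/w1o.png

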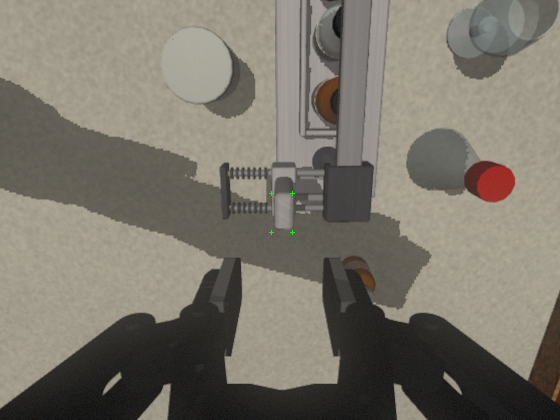

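```bash
python3 - <<'E'
import cv2
a=cv2.imread("pics/w1.png")[140:240,215:385]; cv2.imwrite("pics/w1z.png",cv2.resize(a,None,fx=4.5,fy=4.5,interpolation=cv2.INTER_NEAREST))
E
```

```text
(no output)
```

View pics/w1z.png

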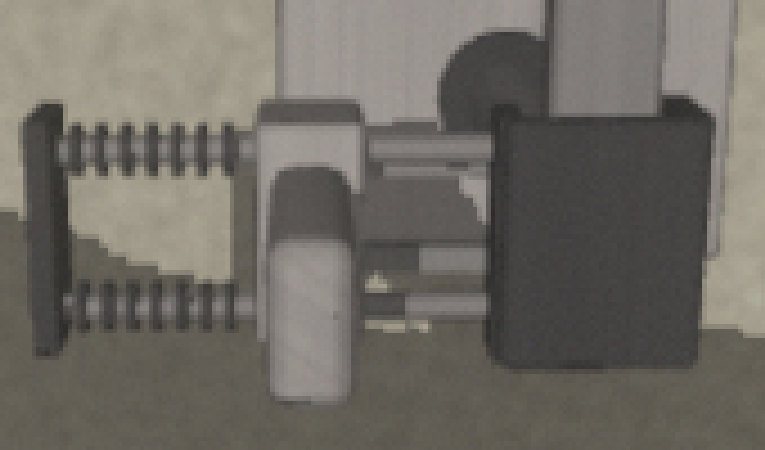

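```bash
cat > fit2.py <<'E'
from h import *
W=[(269,240,-59,14,202),(352,240,-45,14,202),(269,403,-59,-14,202),(352,403,-45,-14,202),(505,118,-18,23,158),(712,115,18,23,158),(500,365,-18,-23,158),(698,367,18,-23,158),(550,50,-10,37,152),(662,50,10,37,152)]
W=np.array(W[:8],float); u=(W[:,:2]+.5)/4.5-.5+[215,140]
inf=dict(np.load("w1.npz")); print(inf["position"],R.from_rotvec(inf["orientation"]).as_matrix().round(3).tolist())
X=W[:,2:]/1e3
def f(p,u=u,X=X): return (proj(inf,w(p,X)+[0,0,p[3]])-u).ravel()
C=lambda a:np.array([a[:4].mean(0),a[4:].mean(0)])
r=least_squares(f,[*P,0]); print("free z",r.x.round(4),r.fun.reshape(-1,2).round(1).tolist())
r=least_squares(lambda p:f([*p,0]),P); print("z=0",r.x.round(4),r.fun.reshape(-1,2).round(1).tolist())
print("centres: obs",C(u).round(1).tolist(),"model",C(proj(inf,w(P,X))).round(1).tolist())
E
python3 fit2.py
```

```text
[ 0.46414719 -0.02217309  0.431113  ] [[0.997, -0.075, -0.024], [0.079, 0.95, 0.303], [0.0, -0.304, 0.953]]
free z [ 0.5238 -0.0959  0.0858 -0.0047] [[-0.8, -1.0], [1.4, -1.1], [-0.3, 1.4], [1.3, 1.2], [-0.0, -0.1], [-0.2, 0.3], [-0.7, -0.0], [-1.1, -0.7]]
z=0 [ 0.5233 -0.0946  0.0826] [[-1.5, -1.3], [1.2, -1.3], [-1.1, 1.8], [0.9, 1.8], [0.3, -0.7], [0.9, -0.2], [-0.5, 0.4], [-0.2, -0.2]]
centres: obs [[283.6, 211.1], [348.8, 193.2]] model [[281.5, 212.5], [347.2, 194.3]]
```

Wrist view: tab top at columns 275–293, rows 193–229 (centre about 284,211), within 1.5 mm of prediction. I'll update the fit, descend and grip.

```bash
sed -i 's/^P=.*/P=[.523,-.0951,.0815]/' h.py; python3 - <<'E'
from h import *
def st(n):
    s=env.read_state(); print(n,round(s["clock"],2),np.round(s["position"],4),"F",np.round(s["contact_force"],1),"w",round(s["width"],4))
for b in(.05,.0):
    t,o=pose(P,0,0,back=b,gx=-.0015); env.movel(t.tolist(),o.tolist(),rate=.12); st(b)
cv2.imwrite("pics/s2.png",cv2.resize(vision.capture("scene")[90:240,190:390],None,fx=4,fy=4))
cv2.imwrite("pics/w2.png",vision.capture("wrist"))
E
```

```text
0.05 4.65 [ 0.4701 -0.0997  0.2275] F [ 0.6  0.4 -0.5] w 0.0361
0.0 5.22 [ 0.4701 -0.0997  0.1776] F [ 0.3  0.4 -0.1] w 0.0361
```

View pics/s2.png

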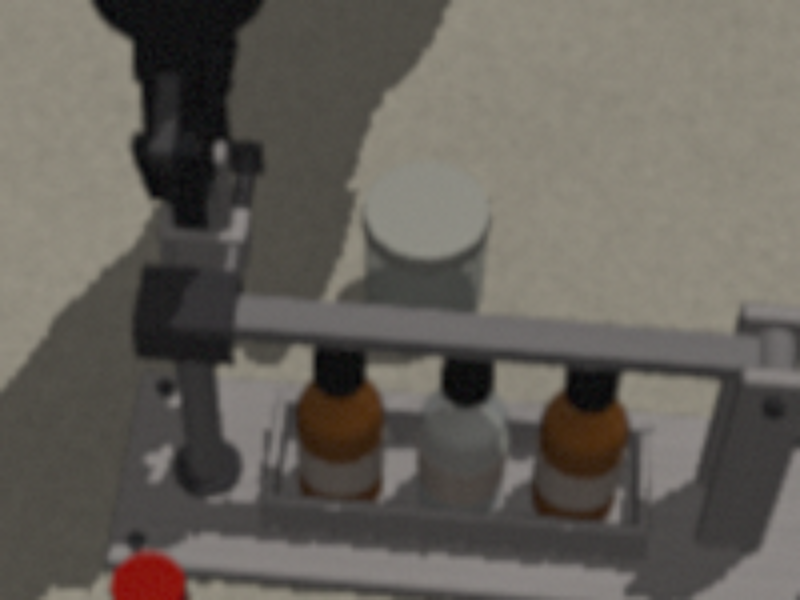

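View pics/w2.png

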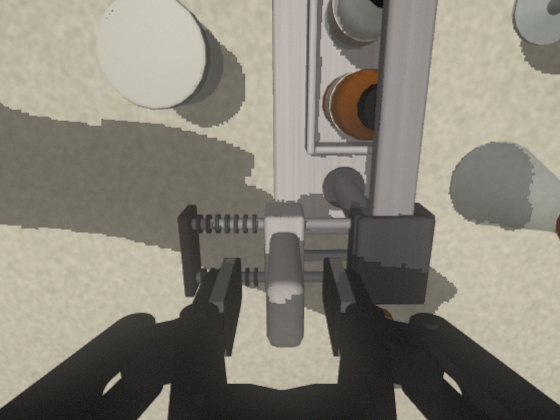

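The fingers straddle the tab centrally (wrist view: tab at columns 268–303, fingers at about 235 and 330). Closing.

```bash
python3 - <<'E'
from h import *
def st(n):
    s=env.read_state(); print(n,round(s["clock"],2),np.round(s["position"],4),"F",np.round(s["contact_force"],1),"M",np.round(s["moment"],1),"w",round(s["width"],4))
env.gripper_to(.0,70); st("closed")
for lx in(.008,.014,.0185):
    t,o=pose(P,lx,0,gx=-.0015); env.movel(t.tolist(),o.tolist(),rate=.05); st(lx)
cv2.imwrite("pics/s3.png",cv2.resize(vision.capture("scene")[90:240,190:390],None,fx=4,fy=4))
cv2.imwrite("pics/w3.png",vision.capture("wrist"))
E
```

```text
closed 5.64 [ 0.4713 -0.0994  0.1779] F [3.  0.2 3.5] M [ 0.1 -0.8  0. ] w 0.0129
0.008 5.95 [ 0.4641 -0.1     0.1779] F [ 8.1  0.6 -0.7] M [ 0.1 -1.6  0.1] w 0.0127
0.014 6.22 [ 0.4588 -0.1004  0.178 ] F [10.7  1.8 -3.2] M [ 0.2 -2.   0. ] w 0.0128
0.0185 6.47 [ 0.455  -0.1008  0.1781] F [11.5  1.2 -3.4] M [ 0.2 -2.3  0. ] w 0.0132
```

View pics/w3.png

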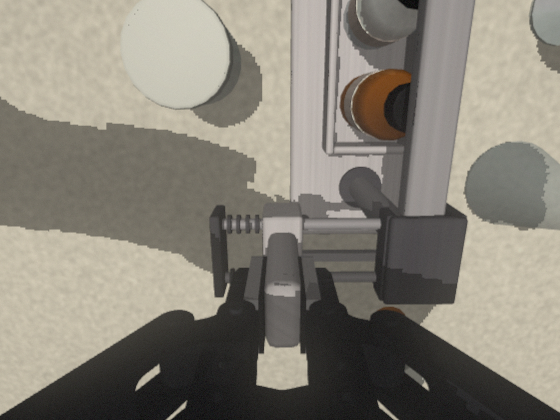

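View pics/s3.png

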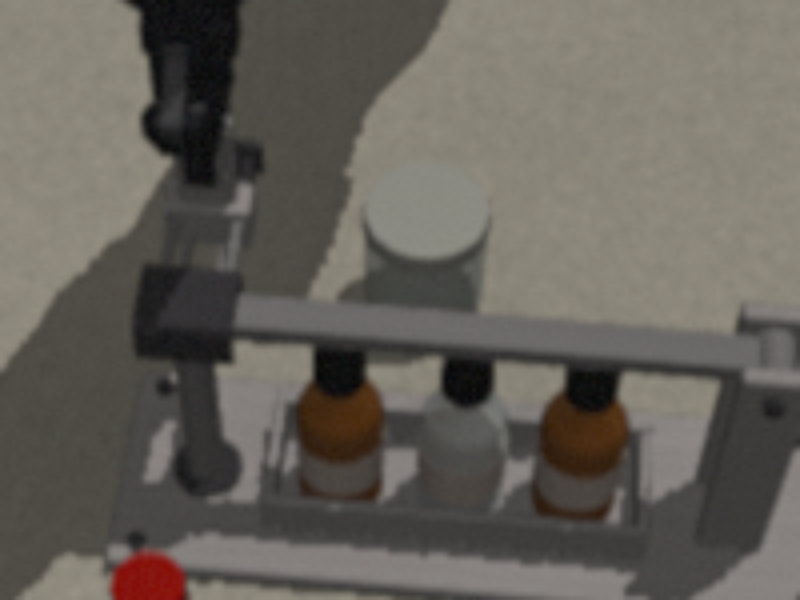

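Latch is pulled about 16 mm (the 11.5 N spring force agrees). A little more, then start the lift along the arc with force checks.

```bash
python3 - <<'E'
from h import *
def st(n):
    s=env.read_state(); print(n,round(s["clock"],2),np.round(s["position"],4),"F",np.round(s["contact_force"],1),"M",np.round(s["moment"],1),"w",round(s["width"],4)); return s
LX=.0215
t,o=pose(P,LX,0,gx=-.0015); env.movel(t.tolist(),o.tolist(),rate=.05); st("pull")
for th in(.02,.05,.09):
    t,o=pose(P,LX,th,gx=-.0015); env.movel(t.tolist(),o.tolist(),rate=.06); s=st(th)
    if abs(np.array(s["contact_force"])[2])>20: print("STOP"); break
cv2.imwrite("pics/s4.png",cv2.resize(vision.capture("scene")[90:240,190:390],None,fx=4,fy=4))
cv2.imwrite("pics/w4.png",vision.capture("wrist"))
E
```

```text
pull 6.82 [ 0.4525 -0.101   0.1782] F [12.6  1.3 -3. ] M [ 0.3 -2.5  0. ] w 0.0133
0.02 7.07 [ 0.4528 -0.1002  0.1839] F [12.3  1.5 -3.9] M [ 0.3 -2.5  0.1] w 0.013
0.05 7.35 [ 0.4528 -0.0989  0.192 ] F [12.1  1.  -2.7] M [ 0.3 -2.4  0.2] w 0.0129
0.09 7.68 [ 0.4526 -0.0968  0.2027] F [12.4  1.1 -2.3] M [ 0.2 -2.4  0.2] w 0.0132
```

View pics/w4.png

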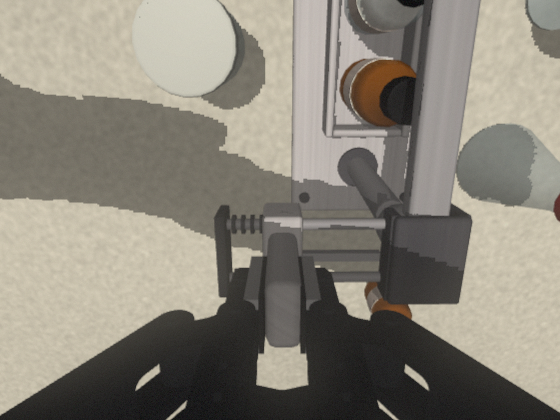

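View pics/s4.png

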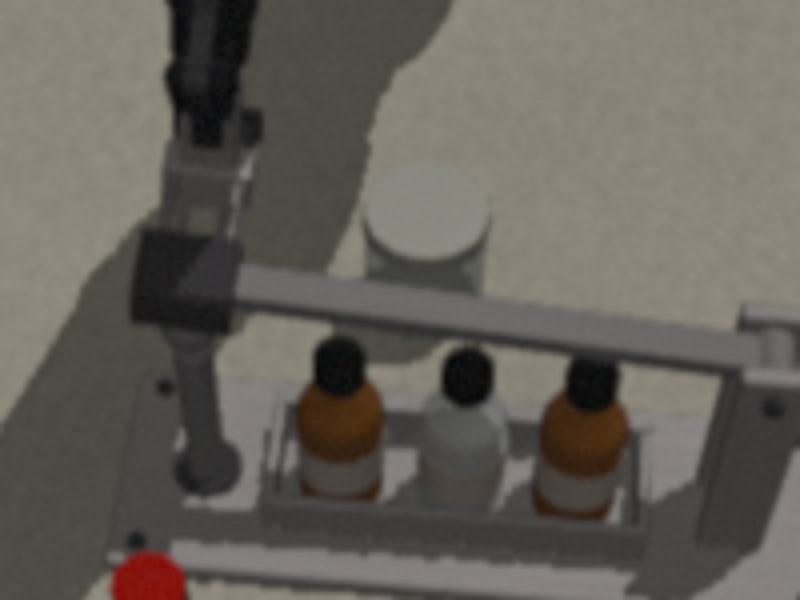

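The coupler is coming off the ball: in the scene view the bar is tilted and the coupler is about 8 px (30 zoomed) higher, with low forces. I'll continue along the arc to 0.47 rad (coupler about 12 cm up).

```bash
python3 - <<'E'
from h import *
def st(n):
    s=env.read_state(); print(n,round(s["clock"],2),np.round(s["position"],4),"F",np.round(s["contact_force"],1),"M",np.round(s["moment"],1),"w",round(s["width"],4)); return s
LX=.0215
for th in np.linspace(.14,.47,8):
    t,o=pose(P,LX,th,gx=-.0015); env.movel(t.tolist(),o.tolist(),rate=.08); s=st(round(th,3))
    if np.linalg.norm(s["contact_force"])>30: print("STOP"); break
env.dwell(.5); s=st("rest"); print(t, np.round(s["qpos"],2), np.round(s["joint_velocities"],3))
print("tool up",(-R.from_rotvec(s["tool_rot"]).as_matrix()[:,0]).round(3))
for n in("scene","top","wrist"): cv2.imwrite(f"pics/{n}5.png",vision.capture(n))
E
```

```text
0.14 8.1 [ 0.4523 -0.0935  0.2161] F [12.2 -0.7 -2.5] M [ 0.2 -2.4  0.3] w 0.0132
0.187 8.41 [ 0.452  -0.0899  0.2284] F [11.4  0.9 -3.5] M [ 0.2 -2.4  0.5] w 0.0126
0.234 8.72 [ 0.4516 -0.0857  0.2405] F [11.4 -0.9 -3.4] M [ 0.3 -2.4  0.6] w 0.0135
0.281 9.03 [ 0.4511 -0.0809  0.2524] F [12.1 -0.8 -2.9] M [ 0.3 -2.4  0.7] w 0.0135
0.329 9.33 [ 0.4506 -0.0756  0.264 ] F [11.8 -0.6 -3.3] M [ 0.3 -2.3  0.8] w 0.0134
0.376 9.64 [ 0.45   -0.0698  0.2754] F [11.7 -0.6 -2.5] M [ 0.4 -2.4  0.9] w 0.0128
0.423 9.95 [ 0.4493 -0.0634  0.2865] F [12.2 -0.7 -2.3] M [ 0.4 -2.3  1.1] w 0.0129
0.47 10.26 [ 0.4486 -0.0565  0.2972] F [12.4 -0.9 -3.5] M [ 0.5 -2.3  1.2] w 0.0128
rest 10.76 [ 0.4485 -0.0567  0.297 ] F [12.8 -0.3 -2.6] M [ 0.6 -2.2  1.3] w 0.0131
[ 0.44468573 -0.05758209  0.29580948] [-1.16  0.21  0.99  2.07  0.34  1.02 -0.29] [-0.    -0.     0.001  0.001  0.001  0.001  0.   ]
tool up [-0.046  0.45   0.892]
```

View pics/scene5.png

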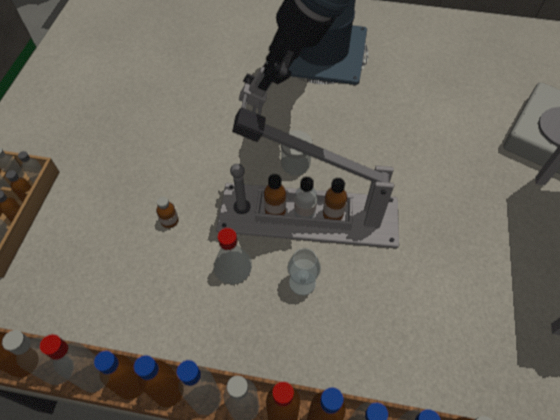

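View pics/top5.png

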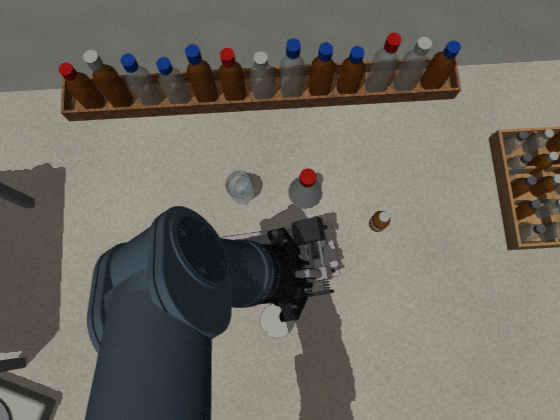

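View pics/wrist5.png

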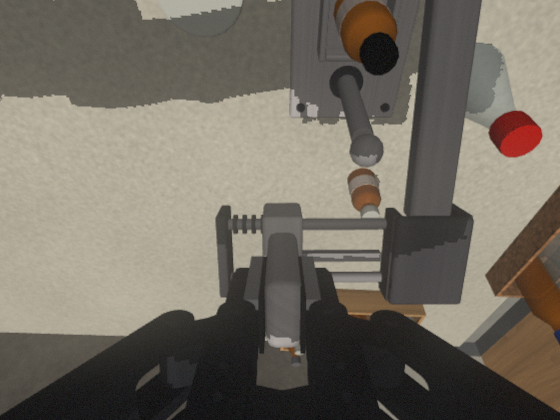

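Bar raised, ball bare, all bottles and glassware where they were. One numeric check of the coupler height in the scene image, then hand in.

```bash
python3 - <<'E'
from h import *
im=cv2.imread("pics/scene5.png"); inf=vision.camera_info("scene")
for th,col in((.38,(0,0,255)),(.47,(0,255,0))):
    c,s=np.cos(th),np.sin(th); print(th,"rise",-.007*c+.27*s+.007)
    for x in(-.018,.018):
        for y in(-.023,.023):
            d=np.array([y-.27,.158-.145]); X=[x,c*d[0]+s*d[1]+.27,-s*d[0]+c*d[1]+.145]
            u=proj(inf,w(P,X))[0]; cv2.drawMarker(im,tuple(int(round(v)) for v in u),col,0,3)
cv2.imwrite("pics/chk.png",cv2.resize(im[60:200,200:400],None,fx=4,fy=4,interpolation=cv2.INTER_NEAREST))
E
```

```text
0.38 rise 0.10064787429246977
0.47 rise 0.12303831903498114
```

View pics/chk.png

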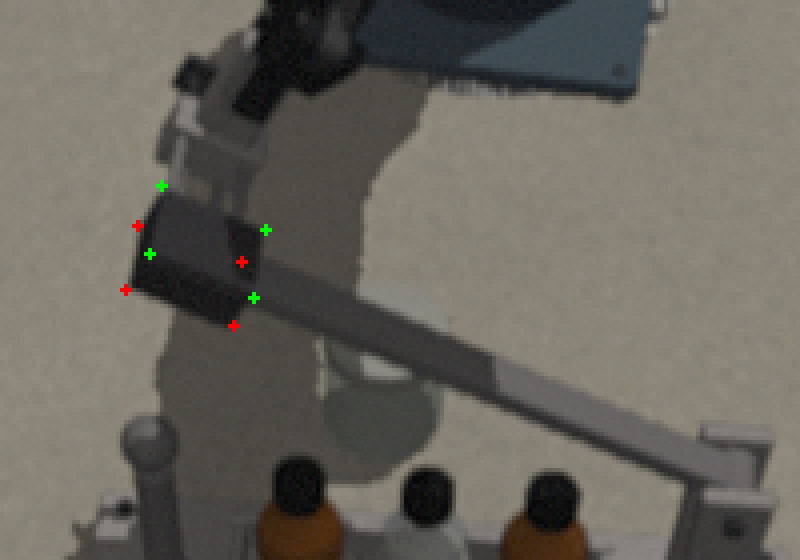

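The green markers (0.47 rad, 12.3 cm rise) match the coupler's top face; the red ones (10 cm) are clearly below it.

```bash
python3 - <<'E'
from h import *
s=env.read_state(); print(s["clock"],np.round(s["position"],4),np.round(s["contact_force"],1),s["width"],np.round(s["joint_velocities"],3))
env.close_job()
E
```

```text
10.9083 [ 0.4485 -0.0567  0.297 ] [11.7 -1.  -2.4] 0.012957484273217936 [-0.     0.    -0.001  0.001 -0.    -0.001 -0.001]
the job is handed in; nothing more can be done
```

I gripped the latch tab and pulled it out sideways by about 18–19 mm, judging by the spring force of about 12.5 N. I then lifted the bar along its hinge arc to about 0.47 rad. The job was handed in at 10.9 s with the bar still held in the gripper.

- **Height:** the coupler stands about 12.3 cm above the ball. The scene-camera overlay for that angle matches the coupler's top face, and the overlay for 10 cm falls clearly below it.
- **Hold:** the arm was at rest with the grip unchanged at 13 mm on the tab. The readings I took showed about 13 N at most on the wrist.
- **Surroundings:** the bottles and flask looked upright and unmoved in the last pictures, as did the nosing glass and phial. The jar was partly hidden behind the arm, but what could be seen of it was in its place.
- **Disagreements:**
  - The fitted rack outline came out 1–2 % larger than it looked in the fixed cameras. The close-up coupler and tab edges came out 5–10 % larger, which I put down to rounded edges.
  - The gripper read 13 mm on the 14 mm tab.
  - The arm gave about 4 mm under the spring load, which I made up for by pulling further.

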